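Empty the beaker of bearing balls and nest the beakers

TASK

First tip all the bearing balls out of the beaker that holds them into the green stock bin. Then tidy up the three beakers: nest the two that stand on the bench one after the other into the beaker on the black round mat, so that they make one upright stack, each pushed fully home in the one below, standing on the mat. Do not shift or knock over the spray can, the screwdriver or the carton.

Things in the scene. Friction and masses are not known exactly. Their poses are not given: they have to be found in the camera images.
- full_cup: aluminium stacking beaker, 77 mm tall, 0.11 kg: foot 42 mm across, 56 mm at 44 mm height, then a flared shoulder to a straight collar 64.4 mm across from 48 mm up to the rim; mouth 59 mm, wall 2.5, floor 4 mm thick. Nested, the upper shoulder rests on the lower rim, its foot 31 mm above the lower foot. Origin: centre of the underside; z up its axis. Holds the balls.
- spare_cup: aluminium stacking beaker, 77 mm tall, 0.11 kg: foot 42 mm across, 56 mm at 44 mm height, then a flared shoulder to a straight collar 64.4 mm across from 48 mm up to the rim; mouth 59 mm, wall 2.5, floor 4 mm thick. Nested, the upper shoulder rests on the lower rim, its foot 31 mm above the lower foot. Origin: centre of the underside; z up its axis. Empty, on the bench.
- base_cup: aluminium stacking beaker, 77 mm tall, 0.11 kg: foot 42 mm across, 56 mm at 44 mm height, then a flared shoulder to a straight collar 64.4 mm across from 48 mm up to the rim; mouth 59 mm, wall 2.5, floor 4 mm thick. Nested, the upper shoulder rests on the lower rim, its foot 31 mm above the lower foot. Origin: centre of the underside; z up its axis. Empty, on the mat.
- mat: a black rubber disc, 110 mm across and 4 mm thick, fixed to the bench. Origin: centre of its underside; z up.
- bin: green plastic stock bin fixed to the bench, open at the top: 200 mm (its x) by 170 mm (its y), walls and floor 4 mm. Back wall (+x) and the back 120 mm of its sides 86 mm high, front wall (-x) and the rest 60 mm. Origin: centre of its underside; x points to its back, z up.
- ball0_center (a point): centre of steel bearing ball 1 of 4: 18 mm across, 24 g; at the start it lies in the full beaker.
- ball1_center (a point): centre of steel bearing ball 2 of 4: 18 mm across, 24 g; at the start it lies in the full beaker.
- ball2_center (a point): centre of steel bearing ball 3 of 4: 18 mm across, 24 g; at the start it lies in the full beaker.
- ball3_center (a point): centre of steel bearing ball 4 of 4: 18 mm across, 24 g; at the start it lies in the full beaker.
- spray_can: a bystander: a closed upright spray can, 60 mm across, about 170 mm tall. Origin: centre of its underside.
- screwdriver: a bystander: a screwdriver lying on the bench roughly along y. Origin: under its middle; its x runs from handle to tip.
- carton: a bystander: a small cardboard carton, 80 x 60 x 50 mm. Origin: centre of its underside.
Things that resemble listed ones, but are neither listed nor needed, are in the scene too. What is shaped like the spare_cup but blue or red is not meant.

How it is judged:
On the way, in this order (a step that is already met when the one before it is completed fails the run):
1. all four balls lie in the stock bin (x of ball0_center in the frame of bin between -0.1 and 0.1 m and y of ball0_center in the frame of bin between -0.085 and 0.085 m and height (world z) of ball0_center between 0 and 0.06 m and x of ball1_center in the frame of bin between -0.1 and 0.1 m and y of ball1_center in the frame of bin between -0.085 and 0.085 m and height (world z) of ball1_center between 0 and 0.06 m and x of ball2_center in the frame of bin between -0.1 and 0.1 m and y of ball2_center in the frame of bin between -0.085 and 0.085 m and height (world z) of ball2_center between 0 and 0.06 m and x of ball3_center in the frame of bin between -0.1 and 0.1 m and y of ball3_center in the frame of bin between -0.085 and 0.085 m and height (world z) of ball3_center between 0 and 0.06 m), for 0.2 s.
2. one of the two other beakers is nested in the beaker on the mat (((z of full_cup in the frame of base_cup between 0.025 and 0.037 m and horizontal distance between full_cup and base_cup below 0.006 m and angle between the z axis of full_cup and the z axis of base_cup, either way round below 0.12 rad) or (z of spare_cup in the frame of base_cup between 0.025 and 0.037 m and horizontal distance between spare_cup and base_cup below 0.006 m and angle between the z axis of spare_cup and the z axis of base_cup, either way round below 0.12 rad))), for 0.2 s.
At the end, for the whole second after the job is handed in: All 4 balls in the bin, below 60 mm. The 3 beakers at rest in one nested stack, the one from the mat lowest: feet 25-37 mm apart (home is 31), axes within 6 mm and 0.12 rad, the upper two in either order. Lowest upright to 0.1 rad, within 34 mm of the mat centre (all of step 1 and ((z of full_cup in the frame of base_cup between 0.025 and 0.037 m and horizontal distance between full_cup and base_cup below 0.006 m and angle between the z axis of full_cup and the z axis of base_cup, either way round below 0.12 rad and z of spare_cup in the frame of full_cup between 0.025 and 0.037 m and horizontal distance between spare_cup and full_cup below 0.006 m and angle between the z axis of spare_cup and the z axis of full_cup, either way round below 0.12 rad) or (z of spare_cup in the frame of base_cup between 0.025 and 0.037 m and horizontal distance between spare_cup and base_cup below 0.006 m and angle between the z axis of spare_cup and the z axis of base_cup, either way round below 0.12 rad and z of full_cup in the frame of spare_cup between 0.025 and 0.037 m and horizontal distance between full_cup and spare_cup below 0.006 m and angle between the z axis of full_cup and the z axis of spare_cup, either way round below 0.12 rad)) and horizontal distance between base_cup and mat below 0.034 m and angle between base_cup's own z axis and vertical below 0.1 rad and height (world z) of base_cup below 0.01 m and linear speed of each of base_cup, full_cup, spare_cup below 0.02 m/s); the robot touches nothing.
It fails at once if the spray can, the screwdriver or the carton is shifted by more than 40 mm, or the can tips over (distance of any of spray_can, screwdriver, carton from where it was at the start of the episode above 0.04 m or angle between spray_can's own z axis and vertical above 0.5 rad).
It also fails if it takes over 67 s, if anything falls off the work surface, if the arm or the gripper's body presses on something with over 40 N, if the wrist force passes 120 N, or if a joint passes its speed limit or range.

ROBOT

A 6-joint arm with a two-finger parallel gripper is mounted at the origin on the work surface. World frame = base frame: x ahead of the robot, y to its left, z up, the work surface at z = 0. Lengths are in m, angles in rad, forces in N, time in s.
With the tool pointing down it reaches from about 0.35 to 0.925 m from the base axis. Payload 6.4 kg.
Tool frame: the origin (TCP) lies midway between the tips of the shut fingers; the grasp point (between the pads) lies 19 mm behind it (pinch_z is the distance from the TCP to the grasp point, in m); z points along the fingers, y is the line along which they close (so a half turn about z gives the same grasp; the last joint's range is limited). The gripper opens to 85 mm and grips with 20 to 120 N. Pads are 22 mm wide; open, the fingers measure 114 mm over their backs; the gripper's body (76 mm by 85 mm) begins 54 mm behind the grasp point. The pads swing forward as they close: fully open they stand 13 mm farther back than shut.
Start: joints at [1.076, 0.245, 1.558, -0, 1.339, -0.174], TCP at [0.205, 0.617, 0.231] pointing down, gripper open.
Joint ranges: [-3.13, 3.13], [-1.02, 2.26], [0.13, 2.54], [-0.95, 4.09], [0.21, 2.88], [-2.74, 2.74]. Speed limits (rad/s): [2.57, 2.57, 3.14, 3.14, 3.14, 3.14].

INTERFACE

Orientations are given as a 3x3 rotation matrix whose columns are the frame's x, y, z axes.
In Python, from workcell import read_state, camera, get_calibration, sign_off, find_in, pinch_z gives the robot as it stands.
- The arm moves only by the shell command python3 -m handwheel 'ROWS' [FORCE]. ROWS is JSON, a list that holds one entry, the list of rows, each a list of 7 numbers: the shift along the tool's x, y, z in cm, then the turn, a rotation vector about the tool's x, y, z in rad, then the finger opening in cm, from 0 to 8.54. In form: [[[tx, ty, tz, ax, ay, az, hand], ...]]. A call has 1 to 10 rows; each row shifts and turns the commanded pose from where the row before left it, along the tool's axes as they then stand; what a row does not reach is not made up. A row lasts 1/12 s, in which the tool goes at most 41.7 mm and 7.16 degrees, less where a joint would pass 70% of its speed; a pose out of reach is approached as far as the arm can. A call with a gripper value outside its range is refused whole. The fingers move at their own pace and stop on an object; FORCE is the grip in N (left out, the last holds). Time passes only in rows, so rows that do not move let the fingers close. It gives the time, the measured TCP pose, the force, the opening and the grip force at its end, in the units of the state.
- read_state(): the state, without advancing time (a new reading comes with each control period).
- camera(name): name is "scene" or "top"; returns (picture, depth): 400x640x3 uint8, blue, green, red; 400x640 float32, m along the optical axis (not along the pixel's ray), 0 where there is no reading.
- get_calibration(name): a dict with "camera_matrix" (3x3 intrinsics, pixels), "world_from_camera" (4x4, takes a point from camera to world coordinates). Camera axes: x right, y down, z forward; pixel columns grow to the right and rows downward; lengths in m; the calibration is good to about 2 mm. A picture is of the moment at which its call begins. get_calibration takes no time and is no camera call.
- sign_off(): hands the job in; it is judged then, once.
Trained networks look in the newest picture that a camera, given by its name, has taken for a name from the list of things; names that differ only in an ending like _2 or _b are one class to them, and where a whole thing is asked for, a point or a joint stands for the part that bears it (a point fixed in the world has none). Each returns a list of dicts, best first, with "conf" (0 to 1); they miss things now and then, are a little off and sometimes report something else, mostly with a low value. They report only what shows in the picture. A call takes as long as a camera call. They do not tell look-alikes from the thing itself.
- find_in(camera, query): "location" ([column, row] in pixels, amid what is visible of it).
The state is a dict: "time_s": time; "joint_pos": joint angles; "joint_vel": joint speeds; "effort": joint torques, N m; "tool_pos": TCP position; "eef_rot": TCP orientation; "ft_force": force on the tool from outside, world axes, zero at the start; "wrist_torque": the same for the moment, N m; "gripper_width": opening from 0.0 (shut) to 1.0 (fully open); "grip_force": force on a finger pad.
Only numpy, scipy, OpenCV 4.12 (cv2) and the standard library are available. Lean on these libraries where they do the work, as an engineer would, in place of code of your own. Each camera call takes 0.05 s, during which the arm holds its last target. There are 200 camera calls.

## Working session

There is one attempt and no reset: what is moved stays moved. The work goes in short steps, Python scripts to look and compute and a shell command to move; the robot and the scene stay as the last step left them, time stands still between calls to the robot, and variables do not carry over. Pictures are saved under pics/ and viewed, at most 10 in all, crops included, and the job is handed in when it is done.

```bash
mkdir -p pics; cat > h.py <<'E'
import numpy as np, cv2
from workcell import *
def grab(n):
    p,d=camera(n); c=get_calibration(n); K=np.array(c["camera_matrix"]);T=np.array(c["world_from_camera"])
    v,u=np.mgrid[0:400,0:640]
    P=np.stack([(u-K[0,2])/K[0,0]*d,(v-K[1,2])/K[1,1]*d,d],-1)@T[:3,:3].T+T[:3,3]
    P[d==0]=np.nan
    return p,d,P
E
python3 - <<'E'
from h import *
for n in ["scene","top"]:
    p,d,P=grab(n); cv2.imwrite(f"pics/{n}0.png",p); np.save(f"{n}0.npy",P)
    print(n,np.round(get_calibration(n)["world_from_camera"],3).tolist())
    for q in ["full_cup","base_cup","mat","bin","ball0_center","spray_can","screwdriver","carton"]:
        r=find_in(n,q)
        print(q,[(round(x["conf"],2),np.round(x["location"]).tolist(),np.round(P[int(x["location"][1]),int(x["location"][0])],3).tolist()) for x in r])
s=read_state();print(s["tool_pos"],s["eef_rot"],pinch_z)
E
```

```text
scene [[0.773, 0.54, -0.333, 0.888], [0.634, -0.666, 0.393, -0.472], [-0.01, -0.515, -0.857, 0.864], [0.0, 0.0, 0.0, 1.0]]
full_cup []
base_cup [(0.89, [321.0, 225.0], [0.61, -0.128, 0.022])]
mat [(0.57, [314.0, 248.0], [0.631, -0.18, 0.005])]
bin [(0.94, [386.0, 101.0], [0.489, 0.331, 0.002])]
ball0_center []
spray_can [(0.81, [273.0, 304.0], [0.693, -0.364, 0.168])]
screwdriver [(0.77, [428.0, 185.0], [0.751, 0.136, 0.019])]
carton [(0.75, [203.0, 328.0], [0.582, -0.472, 0.05])]
top [[0.001, -0.988, 0.156, 0.415], [-1.0, -0.0, 0.005, -0.083], [-0.005, -0.156, -0.988, 1.023], [0.0, 0.0, 0.0, 1.0]]
full_cup [(0.75, [279.0, 241.0], [0.472, 0.032, 0.003]), (0.62, [352.0, 168.0], [0.647, -0.143, 0.021])]
base_cup [(0.75, [351.0, 169.0], [0.644, -0.144, 0.009]), (0.51, [358.0, 186.0], [0.603, -0.161, 0.006])]
mat [(0.78, [361.0, 185.0], [0.608, -0.166, 0.003])]
bin [(0.77, [158.0, 225.0], [0.507, 0.323, 0.004])]
ball0_center []
spray_can [(0.74, [446.0, 146.0], [0.659, -0.334, 0.161])]
screwdriver [(0.7, [232.0, 129.0], [0.741, 0.15, 0.026])]
carton [(0.66, [490.0, 196.0], [0.571, -0.461, 0.051]), (0.47, [358.0, 184.0], [0.596, -0.153, 0.077]), (0.32, [159.0, 225.0], [0.51, 0.321, 0.003])]
[0.20494497 0.61684104 0.23130098] [[-9.48982940e-01  3.15327414e-01 -2.11155684e-05]
 [ 3.15327414e-01  9.48982941e-01  4.74312015e-06]
 [ 2.15339500e-05 -2.15717748e-06 -1.00000000e+00]] 0.0187
```

View pics/scene0.png

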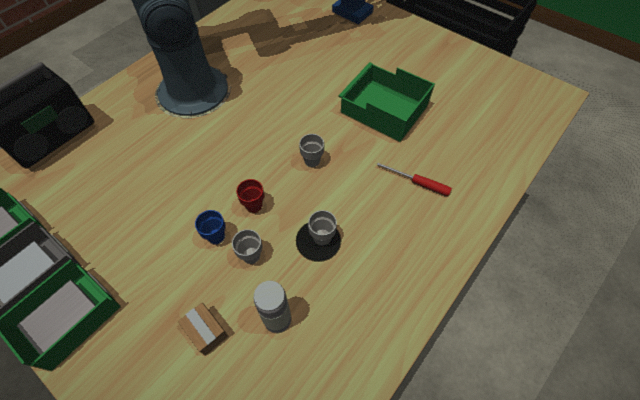

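View pics/top0.png

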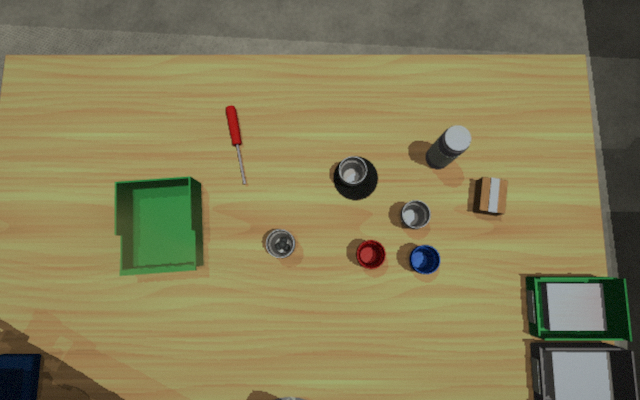

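The scene and top pictures show silver beakers at top (280,243), at (352,170) on the black mat and at (414,215). The red (371,254) and blue (424,259) cups are look-alikes. The full one looks like (280,243); I'll check that in a crop.

```bash
cat >> h.py <<'E'
from scipy.optimize import least_squares
def rim(P,x,y,zlo=0.068,zhi=0.084,r=0.0322,R=0.055):
    m=(np.hypot(P[...,0]-x,P[...,1]-y)<R)&(P[...,2]>zlo)&(P[...,2]<zhi)
    Q=P[m]
    f=least_squares(lambda c:np.hypot(Q[:,0]-c[0],Q[:,1]-c[1])-c[2],[x,y,r-.001],loss="soft_l1",f_scale=.002)
    return np.round(f.x,4),len(Q),round(float(np.nanmedian(Q[:,2])),4)
E
python3 - <<'E'
from h import *
p=cv2.imread("pics/top0.png")
c=[cv2.resize(p[y-30:y+30,x-30:x+30],(260,260),interpolation=cv2.INTER_CUBIC) for x,y in [(280,243),(352,172),(414,215)]]
cv2.imwrite("pics/crop.png",np.hstack(c))
for n,pts in {"top":[(280,243),(352,170),(414,215),(371,254),(424,259)],"scene":[(312,145),(321,225),(247,242),(251,192),(210,224)]}.items():
    P=np.load(n+"0.npy")
    for u,v in pts:
        Q=P[v-14:v+15,u-14:u+15].reshape(-1,3);Q=Q[(Q[:,2]>.065)&(Q[:,2]<.09)]
        x,y=np.median(Q[:,:2],0); a=rim(P,x,y,.072,.084,R=.05); a=rim(P,*a[0][:2],.072,.084,R=.045); print(n,(u,v),a, "max",round(Q[:,2].max(),4))
    # bin, can
    m=(P[...,2]>.052)&(P[...,2]<.095)&(P[...,1]>.18)&(P[...,0]>.3)&(P[...,0]<.7)&(P[...,1]<.5)
    Q=P[m];print("bin",np.round([np.percentile(Q,1,0),np.percentile(Q,99,0)],3).tolist())
    hi=Q[Q[:,2]>.08]; print(" high",np.round([np.percentile(hi,1,0),np.percentile(hi,99,0)],3).tolist(), cv2.minAreaRect((Q[:,:2]*1000).astype(np.float32)))
E
```

```text
top (280, 243) (array([0.4598, 0.0206, 0.0306]), 111, 0.0773) max 0.0812
top (352, 170) (array([ 0.6257, -0.1419,  0.0307]), 136, 0.0809) max 0.0847
top (414, 215) (array([ 0.5257, -0.2835,  0.0307]), 119, 0.0769) max 0.0839
top (371, 254) (array([ 0.4361, -0.181 ,  0.0306]), 114, 0.0773) max 0.0819
top (424, 259) (array([ 0.425 , -0.3007,  0.0307]), 130, 0.0769) max 0.0818
bin [[0.392, 0.212, 0.053], [0.607, 0.392, 0.09]]
 high [[0.482, 0.217, 0.08], [0.608, 0.394, 0.091]] ((499.41937255859375, 302.8083190917969), (210.2858428955078, 173.11021423339844), 4.230246543884277)
scene (312, 145) (array([0.4626, 0.0192, 0.0305]), 105, 0.0746) max 0.0794
scene (321, 225) (array([ 0.629 , -0.1436,  0.0306]), 171, 0.0786) max 0.0831
scene (247, 242) (array([ 0.5288, -0.2851,  0.0307]), 124, 0.0754) max 0.0787
scene (251, 192) (array([ 0.4389, -0.1829,  0.0307]), 104, 0.0751) max 0.0791
scene (210, 224) (array([ 0.4281, -0.3027,  0.0306]), 131, 0.075) max 0.0789
bin [[0.395, 0.211, 0.052], [0.611, 0.392, 0.087]]
 high [[0.483, 0.215, 0.08], [0.611, 0.392, 0.088]] ((501.089111328125, 301.6026916503906), (213.19227600097656, 175.9367218017578), 3.5464112758636475)
```

View pics/crop.png

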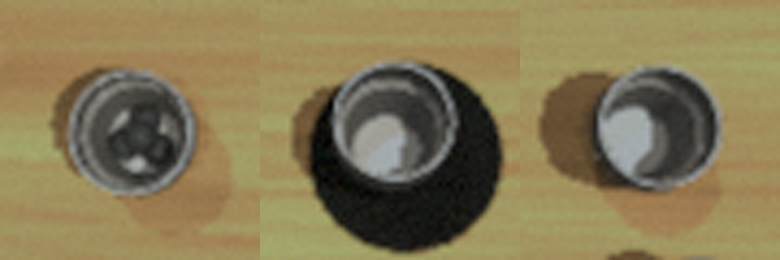

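Left crop (280,243) shows four balls, so that is the full cup. The middle one is base on the mat and the right one (414,215) is the empty silver spare. Moving to above the full cup.

```bash
cat >> h.py <<'E'
from scipy.spatial.transform import Rotation as Ro
def st():
    s=read_state(); print("t",round(s["time_s"],2),"q",np.round(s["joint_pos"],2).tolist(),"tcp",np.round(s["tool_pos"],4).tolist(),"F",np.round(s["ft_force"],1).tolist(),"w",round(float(s["gripper_width"]),3),"g",round(float(s["grip_force"]),1)); return s
def go(x,y,z,yaw=None,tilt=0):  # tool y at angle yaw; then tilt about tool y. prints shift (cm, tool axes now) and rotvec
    s=st(); R=np.array(s["eef_rot"]); d=R.T@(np.array([x,y,z])-s["tool_pos"])*100
    print("shift cm",np.round(d,2).tolist(),end=" ")
    if yaw is not None:
        Y=np.array([np.cos(yaw),np.sin(yaw),0]);Z=np.array([0,0,-1]);G=np.stack([np.cross(Y,Z),Y,Z],1)@Ro.from_rotvec([0,tilt,0]).as_matrix()
        print("rot",np.round(Ro.from_matrix(R.T@G).as_rotvec(),3).tolist(),end="")
    print()
E
python3 -m handwheel '[[[-2.4,-2.7,0,0,0,0.1,8.5],[-2.4,-2.7,0,0,0,0,8.5],[-2.4,-2.7,0,0,0,0,8.5],[-2.4,-2.7,0,0,0,0,8.5],[-2.4,-2.7,0,0,0,0,8.5],[-2.4,-2.7,0,0,0,0,8.5],[-2.4,-2.7,0,0,0,0,8.5],[-2.4,-2.7,0,0,0,0,8.5],[-2.4,-2.7,0,0,0,0,8.5],[-2.4,-2.7,0,0,0,0,8.5]]]' 60
python3 - <<'E'
from h import *
go(.461,.02,.13,0)
E
```

```text
time_s: 1.73
tool_pos: [0.3172, 0.2721, 0.2315]
eef_rot: [[-0.913, 0.408, 0.001], [0.408, 0.913, 0.0], [-0.001, 0.001, -1.0]]
ft_force: [0.6, -0.3, 0.1]
gripper_width: 0.996
grip_force: 0.0
t 1.73 q [0.44, -0.34, 2.12, -0.0, 1.36, -0.71] tcp [0.3172, 0.2721, 0.2315] F [0.6, -0.3, 0.1] w 0.996 g 0.0
shift cm [-23.4, -17.16, 10.15] rot [0.001, 0.0, 1.151]
```

```bash
python3 -m handwheel '[[[-2.9,-2.1,0.6,0,0,0,8.5],[-2.9,-2.1,0.6,0,0,0,8.5],[-2.9,-2.1,0.6,0,0,0,8.5],[-2.9,-2.1,0.6,0,0,0,8.5],[-2.9,-2.1,0.6,0,0,0,8.5],[-2.9,-2.1,0.6,0,0,0,8.5],[-2.9,-2.1,0.6,0,0,0,8.5],[-2.9,-2.1,0.6,0,0,0,8.5],[0,0,0,0,0,0.12,8.5],[0,0,0,0,0,0.12,8.5]]]'
python3 -m handwheel '[[[0,0,0,0,0,0.12,8.5],[0,0,0,0,0,0.12,8.5],[0,0,0,0,0,0.12,8.5],[0,0,0,0,0,0.12,8.5],[0,0,0,0,0,0.12,8.5],[0,0,0,0,0,0.12,8.5],[0,0,0,0,0,0.07,8.5],[0,0,0,0,0.1,0,8.5],[0,0,0,0,0.1,0,8.5]]]'
python3 - <<'E'
from h import *
go(.461,.02,.13,0)
E
```

```text
time_s: 2.57
tool_pos: [0.4608, 0.0237, 0.183]
eef_rot: [[-0.784, 0.621, -0.001], [0.621, 0.784, 0.0], [0.001, -0.0, -1.0]]
ft_force: [0.9, 0.3, 0.6]
gripper_width: 0.992
grip_force: 0.0
time_s: 3.32
tool_pos: [0.4605, 0.0266, 0.1841]
eef_rot: [[-0.12, 0.992, -0.023], [0.972, 0.122, 0.201], [0.203, 0.002, -0.979]]
ft_force: [0.6, -0.6, -0.5]
gripper_width: 0.996
grip_force: 0.0
t 3.32 q [-0.3, -0.14, 2.06, 0.19, 1.31, -0.48] tcp [0.4605, 0.0266, 0.1841] F [0.6, -0.6, -0.5] w 0.996 g 0.0
shift cm [-1.74, -0.05, 5.17] rot [-0.01, -0.204, 0.122]
```

Tilting this way drives joint 4 positive, as wanted. Levelling, then going down over the cup.

```bash
python3 -m handwheel '[[[0,0,0,0,-0.1,0.04,8.5],[0,0,0,0,-0.104,0.04,8.5],[0,0,0,0,0,0.04,8.5],[0,0,0,0,0,0,8.5]]]'
python3 - <<'E'
from h import *
go(.461,.02,.040,0)
E
```

```text
time_s: 3.65
tool_pos: [0.4602, 0.0261, 0.1835]
eef_rot: [[-0.001, 1.0, -0.007], [1.0, 0.001, -0.005], [-0.005, -0.007, -1.0]]
ft_force: [-0.1, -0.4, -0.4]
gripper_width: 0.997
grip_force: 0.0
t 3.65 q [-0.19, -0.16, 2.07, -0.01, 1.24, -0.19] tcp [0.4602, 0.0261, 0.1835] F [-0.1, -0.4, -0.4] w 0.997 g 0.0
shift cm [-0.54, 0.18, 14.35] rot [-0.007, 0.005, 0.001]
```

```bash
python3 -m handwheel '[[[-0.3,0.1,2.5,-0.007,0.005,0,8.5],[-0.24,0.08,2.5,0,0,0,8.5],[0,0,2.5,0,0,0,8.5],[0,0,2.5,0,0,0,8.5],[0,0,2.5,0,0,0,8.5],[0,0,1.8,0,0,0,8.5],[0,0,0,0,0,0,8.5]]]'
python3 - <<'E'
from h import *
go(.461,.02,.040,0)
E
```

```text
time_s: 4.23
tool_pos: [0.4586, 0.0204, 0.0367]
eef_rot: [[-0.001, 1.0, -0.009], [1.0, 0.001, 0.002], [0.002, -0.009, -1.0]]
ft_force: [-0.7, 0.8, -0.5]
gripper_width: 0.995
grip_force: 0.0
t 4.23 q [-0.2, 0.09, 2.14, 0.0, 0.92, -0.2] tcp [0.4586, 0.0204, 0.0367] F [-0.7, 0.8, -0.5] w 0.995 g 0.0
shift cm [-0.04, 0.24, -0.33] rot [-0.009, -0.002, 0.001]
```

```bash
python3 -m handwheel '[[[0,0.2,0,-0.009,0,0,7.5],[0,0,0,0,0,0,5.5],[0,0,0,0,0,0,5.5],[0,0,0,0,0,0,5.5],[0,0,0,0,0,0,5.5],[0,0,0,0,0,0,5.5],[0,0,0,0,0,0,5.5],[0,0,0,0,0,0,5.5]]]' 60
python3 -m handwheel '[[[0,0,-1,0,0,0,5.5],[0,0,-2,0,0,0,5.5],[0,0,-3,0,0,0,5.5],[0,0,-3,0,0,0,5.5],[0,0,-3,0,0,0,5.5],[0,0,-3,0,0,0,5.5],[0,0,-3,0,0,0,5.5],[0,0,-2,0,0,0,5.5]]]'
python3 - <<'E'
from h import *
go(.48,.15,.25,0.2)
p,d,P=grab("scene");q,d,P=grab("top")
cv2.imwrite("pics/lift.png",np.hstack([cv2.resize(p[60:260,200:400],(400,400)),cv2.resize(q[100:300,180:380],(400,400))]))
E
```

```text
time_s: 4.9
tool_pos: [0.4653, 0.0197, 0.042]
eef_rot: [[-0.001, 1.0, 0.011], [1.0, 0.001, -0.0], [-0.0, 0.011, -1.0]]
ft_force: [0.4, 0.2, 7.6]
gripper_width: 0.723
grip_force: 66.3
time_s: 5.57
tool_pos: [0.4625, 0.02, 0.2438]
eef_rot: [[-0.001, 1.0, 0.012], [1.0, 0.001, -0.0], [-0.0, 0.012, -1.0]]
ft_force: [0.6, 0.6, -1.8]
gripper_width: 0.729
grip_force: 65.9
t 5.57 q [-0.2, -0.23, 2.01, 0.0, 1.35, -0.2] tcp [0.4625, 0.02, 0.2438] F [0.6, 0.6, -1.8] w 0.729 g 65.9
shift cm [13.0, 1.77, -0.6] rot [0.012, 0.002, -0.199]
```

View pics/lift.png

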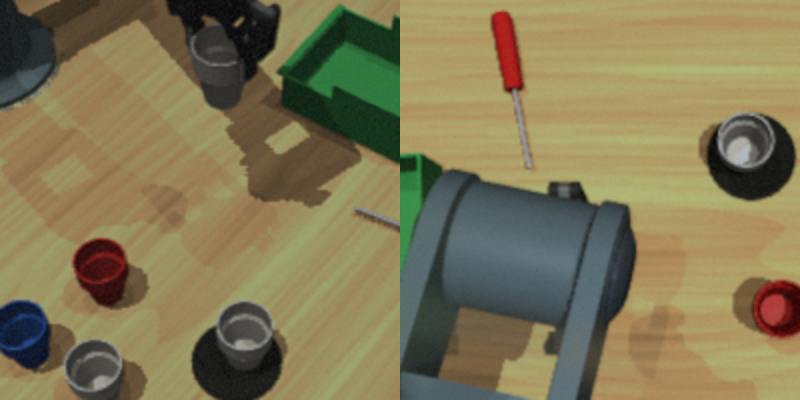

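Cup held upright and lifted (left crop at (217,65)). Now to the bin.

```bash
python3 -m handwheel '[[[1.5,0.2,-0.3,0,0,0,5.5],[3,0.3,-0.3,0,0,0,5.5],[3.3,0.3,-0.3,0,0,0,5.5],[3.3,0.3,-0.3,0,0.1,0,5.5],[3.3,0.3,-0.3,0,0,0,5.5],[3.3,0.3,0,0,0,0,5.5],[3.3,0.3,0,0,0,0,5.5],[3.3,0.3,0,0,0,0,5.5],[3,0.3,0,0,0,0,5.5],[1.5,0.2,0,0,0,0,5.5]]]'
python3 -m handwheel '[[[0,0,0,0,0.12,0,5.5],[0,0,0,0,0.12,0,5.5],[0,0,0,0,0.12,0,5.5],[0,0,0,0,0.12,0,5.5],[0,0,0,0,0.12,0,5.5],[0,0,0,0,0.12,0,5.5],[0,0,0,0,0.12,0,5.5],[0,0,0,0,0.12,0,5.5]]]'
python3 - <<'E'
from h import *
go(.49,.335,.24,0,1.95)
E
```

```text
time_s: 6.5
tool_pos: [0.4883, 0.3094, 0.2713]
eef_rot: [[-0.004, 1.0, 0.005], [0.995, 0.003, 0.1], [0.1, 0.005, -0.995]]
ft_force: [0.2, -0.1, -3.4]
gripper_width: 0.722
grip_force: 66.0
time_s: 7.17
tool_pos: [0.489, 0.3062, 0.2719]
eef_rot: [[-0.006, 1.0, 0.005], [0.485, -0.001, 0.875], [0.875, 0.007, -0.485]]
ft_force: [-0.3, 0.6, -2.8]
gripper_width: 0.725
grip_force: 66.2
t 7.17 q [-0.06, -0.02, 2.02, 1.09, 1.41, -0.41] tcp [0.489, 0.3062, 0.2719] F [-0.3, 0.6, -2.8] w 0.725 g 66.2
shift cm [-1.39, 0.07, 4.07] rot [0.002, 0.885, 0.007]
```

```bash
python3 -m handwheel '[[[-0.7,0,2,0,0.1,0,5.5],[-0.5,0,2,0,0.1,0,5.5],[0,0,0,0,0.1,0,5.5],[0,0,0,0,0.1,0,5.5],[0,0,0,0,0.1,0,5.5],[0,0,0,0,0.1,0,5.5],[0,0,0,0,0.1,0,5.5],[0,0,0,0,0.1,0,5.5],[0,0,0,0,0.08,0,5.5],[0,0,0,0,0,0,5.5]]]'
python3 -m handwheel '[[[0,0,0,0,0,0,5.5],[0,0,0,0,0,0,5.5],[0,0,0,0,0,0,5.5],[0,0,0,0,0,0,5.5],[0,0,0,0,0,0,5.5],[0,0,0,0,0,0,5.5]]]'
python3 - <<'E'
from h import *
st()
p,d,P=grab("scene");q,d,P=grab("top")
cv2.imwrite("pics/pour.png",np.hstack([cv2.resize(p[40:190,300:450],(400,400)),cv2.resize(q[150:300,80:230],(400,400))]))
E
```

```text
time_s: 8.0
tool_pos: [0.4881, 0.3377, 0.2404]
eef_rot: [[0.002, 1.0, -0.001], [-0.361, 0.001, 0.933], [0.933, -0.002, 0.361]]
ft_force: [-0.8, 0.1, -1.1]
gripper_width: 0.722
grip_force: 67.3
time_s: 8.5
tool_pos: [0.4901, 0.3371, 0.2455]
eef_rot: [[-0.009, 1.0, -0.004], [-0.361, 0.0, 0.933], [0.933, 0.01, 0.361]]
ft_force: [-0.4, 0.1, -1.0]
gripper_width: 0.724
grip_force: 67.3
t 8.5 q [-0.03, 0.48, 2.01, 1.78, 1.88, -0.89] tcp [0.4901, 0.3371, 0.2455] F [-0.4, 0.1, -1.0] w 0.724 g 67.3
```

View pics/pour.png

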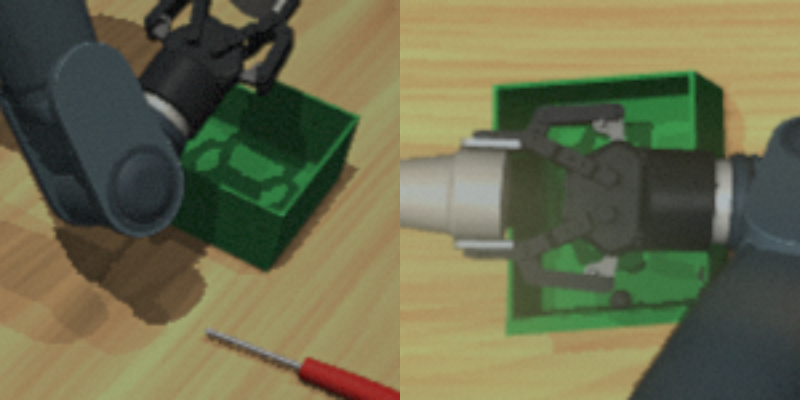

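One ball shows in the bin and the force fits an empty cup. Tilt back while rising and count the balls.

```bash
python3 -m handwheel '[[[0.5,0,0,0,-0.12,0,5.5],[0.5,0,0,0,-0.12,0,5.5],[0.5,0,0,0,-0.12,0,5.5],[0.5,0,0,0,-0.12,0,5.5],[0.5,0,0,0,-0.12,0,5.5],[0.5,0,0,0,-0.12,0,5.5],[0,0,0,0,-0.12,0,5.5],[0,0,0,0,-0.12,0,5.5],[0,0,0,0,-0.12,0,5.5],[0,0,0,0,-0.12,0,5.5]]]' | head -1
python3 -m handwheel '[[[0,0,0,0,-0.12,0,5.5],[0,0,0,0,-0.12,0,5.5],[0,0,0,0,-0.12,0,5.5],[0,0,0,0,-0.12,0,5.5],[0,0,0,0,-0.12,0,5.5],[0,0,0,0,-0.12,0,5.5],[-3,0,0,0,0,0,5.5],[-4,0,0,0,0,0,5.5],[-4,0,0,0,0,0,5.5],[-4,0,0,0,0,0,5.5]]]'
python3 - <<'E'
from h import *
go(.49,.0,.25,0)
p,d,P=grab("scene");q,d,P=grab("top")
cv2.imwrite("pics/bin.png",np.hstack([cv2.resize(p[50:150,330:450],(480,400)),cv2.resize(q[170:280,100:210],(320,400))]))
print([(round(x["conf"],2),np.round(x["location"]).tolist(),np.round(P[int(x["location"][1]),int(x["location"][0])],3).tolist()) for x in find_in("top","ball0_center")])
E
```

```text
time_s: 9.43
time_s: 10.27
tool_pos: [0.4889, 0.1843, 0.2707]
eef_rot: [[-0.003, 1.0, 0.007], [1.0, 0.003, 0.02], [0.02, 0.007, -1.0]]
ft_force: [0.9, -1.2, -1.5]
gripper_width: 0.724
grip_force: 67.1
t 10.27 q [0.13, -0.1, 1.85, 0.02, 1.38, 0.13] tcp [0.4889, 0.1843, 0.2707] F [0.9, -1.2, -1.5] w 0.724 g 67.1
shift cm [-18.47, 0.05, 1.69] rot [0.007, -0.02, 0.003]
[]
```

View pics/bin.png

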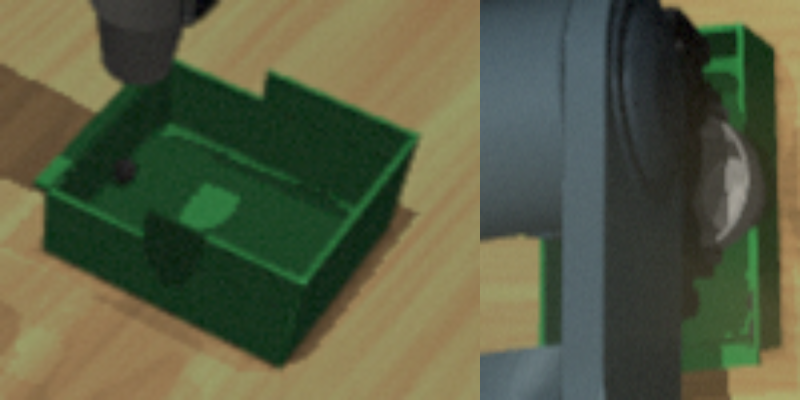

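One ball is visible at crop (125,170) and the arm hides the rest of the bin. Moving aside towards the mat and looking again.

```bash
python3 -m handwheel '[[[-4,0.6,0,0.007,-0.02,0,5.5],[-4,1,0,0,0,0,5.5],[-4,1,0,0,0,0,5.5],[-4,1.5,0,0,0,0,5.5],[-4,1.5,0,0,0,0,5.5],[-4,1.5,0,0,0,0,5.5],[-4,1.5,0,0,0,0,5.5],[-3,1,0,0,0,0,5.5],[-2,1,0,0,0,0,5.5],[0,0,0,0,0,0,5.5]]]'
python3 - <<'E'
from h import *
go(.627,-.143,.25,0)
p,d,P=grab("scene");q,d,P2=grab("top")
cv2.imwrite("pics/bin2.png",np.hstack([cv2.resize(p[50:150,330:450],(480,400)),cv2.resize(q[170:280,100:210],(320,400))]))
print([(round(x["conf"],2),np.round(x["location"]).tolist()) for x in find_in("top","ball0_center")])
R=np.hypot(P[...,0]-.627,P[...,1]+.143)<.05
# held cup as seen: points near TCP, below
s=read_state();t=s["tool_pos"]
for X in (P,P2):
    Q=X[(np.hypot(X[...,0]-t[0],X[...,1]-t[1])<.045)&(X[...,2]>t[2]-.055)&(X[...,2]<t[2]+.06)]; print(len(Q),np.round(Q.min(0),3) if len(Q) else "")
E
```

```text
time_s: 11.25
tool_pos: [0.5958, -0.1436, 0.2698]
eef_rot: [[0.002, 1.0, 0.001], [1.0, -0.002, 0.0], [0.0, 0.001, -1.0]]
ft_force: [-0.8, -0.2, -0.7]
gripper_width: 0.727
grip_force: 67.1
t 11.25 q [-0.42, 0.13, 1.62, 0.0, 1.39, -0.42] tcp [0.5958, -0.1436, 0.2698] F [-0.8, -0.2, -0.7] w 0.727 g 67.1
shift cm [0.07, 3.12, 1.99] rot [0.001, -0.0, -0.002]
[(0.43, [448.0, 147.0]), (0.19, [158.0, 223.0])]
1176 [ 0.55  -0.177  0.226]
31 [ 0.574 -0.171  0.262]
```

View pics/bin2.png

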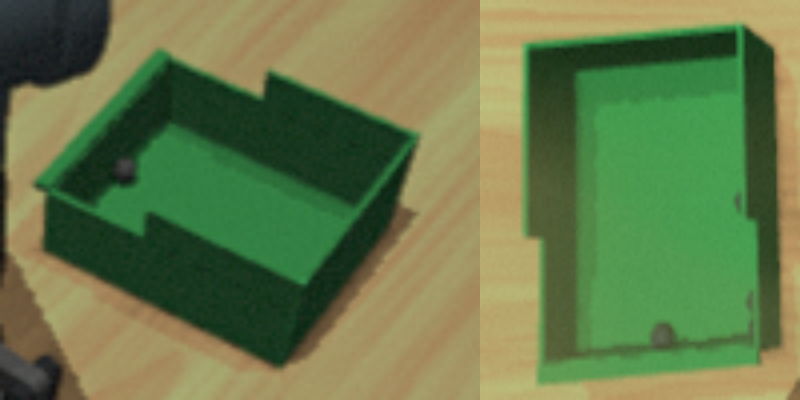

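All four balls are in the bin: one at crop (662,335), three more peeking out along the right wall at (738,203), (752,300), (750,328). Measuring the held cup against the base cup in the same camera.

```bash
cat >> h.py <<'E'
def cup(P,x,y,z0,hmax=.042,n=True,R=.04,fixz=False):
    m=(np.hypot(P[...,0]-x,P[...,1]-y)<R)&(P[...,2]>z0+.006)&(P[...,2]<z0+hmax)
    Q=P[m]
    def f(c):
        z=z0 if fixz else c[2]
        return np.hypot(Q[:,0]-c[0],Q[:,1]-c[1])-np.interp(Q[:,2]-z,[0,.044,.048],[.021,.028,.0322])
    r=least_squares(f,[x,y,z0],loss="soft_l1",f_scale=.0015).x
    return np.round(r,4),len(Q)
E
python3 - <<'E'
from h import *
A=np.load("scene0.npy")
print("base",cup(A,.628,-.143,.004,fixz=True)); print("full start",cup(A,.4615,.02,0,fixz=True)); print("spare",cup(A,.528,-.284,0,fixz=True))
p,d,P=grab("scene"); s=st(); t=s["tool_pos"]
print("held",cup(P,t[0],t[1],t[2]-.042,fixz=True),cup(P,t[0],t[1],t[2]-.042))
Q=P[(np.hypot(P[...,0]-t[0],P[...,1]-t[1])<.03)&(P[...,2]>t[2]-.08)&(P[...,2]<t[2]+.01)]; print(np.percentile(Q[:,2]-t[2],[0,1,3]))
E
```

```text
base (array([ 0.6299, -0.1446,  0.004 ]), 240)
full start (array([0.463 , 0.0192, 0.    ]), 208)
spare (array([ 0.5302, -0.2857,  0.    ]), 254)
t 11.45 q [-0.42, 0.12, 1.62, 0.0, 1.39, -0.42] tcp [0.5944, -0.1393, 0.2701] F [-0.5, 0.2, -1.3] w 0.725 g 67.1
held (array([ 0.5973, -0.1406,  0.2281]), 378) (array([ 0.5967, -0.1409,  0.2362]), 378)
[-0.04323661 -0.04145985 -0.03918214]
```

```bash
python3 -m handwheel '[[[-0.2,1.6,2,0,0,0,5.5],[-0.2,1.65,2.5,0,0,0,5.5],[0,0,3,0,0,0,5.5],[0,0,2.5,0,0,0,5.5],[0,0,1.5,0,0,0,5.5],[0,0,0,0,0,0,5.5],[0,0,0,0,0,0,5.5]]]'
python3 - <<'E'
from h import *
p,d,P=grab("scene"); s=st(); t=s["tool_pos"]
print("held",cup(P,t[0],t[1],t[2]-.042,fixz=True), "base",cup(P,.628,-.143,.004,fixz=True))
E
```

```text
time_s: 12.03
tool_pos: [0.6267, -0.1432, 0.155]
eef_rot: [[-0.002, 1.0, -0.0], [1.0, 0.002, 0.001], [0.001, -0.0, -1.0]]
ft_force: [0.4, -0.0, -0.8]
gripper_width: 0.724
grip_force: 67.1
t 12.08 q [-0.4, 0.3, 1.63, 0.0, 1.21, -0.4] tcp [0.6277, -0.1439, 0.1567] F [0.1, 0.1, -1.1] w 0.723 g 67.1
held (array([ 0.6297, -0.1444,  0.1147]), 268) base (array([ 0.63  , -0.1446,  0.004 ]), 204)
```

Aligned within 0.5 mm. Inserting to about 10 mm above home, then releasing.

```bash
python3 -m handwheel '[[[0,0,2,0,0,0,5.5],[0,0,2,0,0,0,5.5],[0,0,1.5,0,0,0,5.5],[0,0,1.2,0,0,0,5.5],[0,0,0,0,0,0,5.5],[0,0,0,0,0,0,5.5]]]'
```

```text
time_s: 12.58
tool_pos: [0.6273, -0.1447, 0.0886]
eef_rot: [[-0.001, 1.0, 0.001], [1.0, 0.001, 0.0], [0.0, 0.001, -1.0]]
ft_force: [-0.2, -0.2, -0.8]
gripper_width: 0.728
grip_force: 67.1
```

```bash
python3 -m handwheel '[[[0,0,0.4,0,0,0,5.5],[0,0,0,0,0,0,6.5],[0,0,0,0,0,0,8.5],[0,0,0,0,0,0,8.5],[0,0,0,0,0,0,8.5],[0,0,0,0,0,0,8.5],[0,0,-3,0,0,0,8.5],[0,0,-4,0,0,0,8.5],[0,0,-4,0,0,0,8.5],[0,0,-3,0,0,0,8.5]]]'
python3 - <<'E'
from h import *
p,d,P=grab("scene"); st()
print(rim(P,.629,-.1436,.098,.122,R=.045),"lower",rim(P,.629,-.1436,.073,.088,R=.045),cup(P,.628,-.143,.004,fixz=True))
Q=P[np.hypot(P[...,0]-.629,P[...,1]+.1436)<.036];Q=Q[(Q[:,2]>.09)&(Q[:,2]<.14)];print(np.histogram(Q[:,2],bins=np.arange(.09,.14,.004)))
go(.528,-.2845,.2,0)
cv2.imwrite("pics/nest1.png",cv2.resize(p[180:280,220:380],(800,500)))
E
```

```text
time_s: 13.42
tool_pos: [0.6278, -0.1451, 0.2283]
eef_rot: [[-0.001, 1.0, 0.005], [1.0, 0.001, -0.001], [-0.001, 0.005, -1.0]]
ft_force: [0.7, -0.9, 0.3]
gripper_width: 0.995
grip_force: 0.0
t 13.47 q [-0.4, 0.23, 1.57, 0.0, 1.33, -0.4] tcp [0.6308, -0.1462, 0.2355] F [2.9, -0.7, 5.2] w 0.994 g 0.0
(array([ 0.6293, -0.1439,  0.0307]), 248, 0.1083) lower (array([ 0.6303, -0.1453,  0.0294]), 229, 0.0803) (array([ 0.6261, -0.153 ,  0.004 ]), 115)
(array([47, 49, 44, 57, 54, 91,  2,  0,  0,  0,  0,  0]), array([0.09 , 0.094, 0.098, 0.102, 0.106, 0.11 , 0.114, 0.118, 0.122,
       0.126, 0.13 , 0.134, 0.138]))
t 13.47 q [-0.4, 0.23, 1.57, 0.0, 1.33, -0.4] tcp [0.6308, -0.1462, 0.2355] F [2.9, -0.7, 5.2] w 0.994 g 0.0
shift cm [-13.8, -10.34, 3.47] rot [0.015, 0.006, 0.001]
```

View pics/nest1.png

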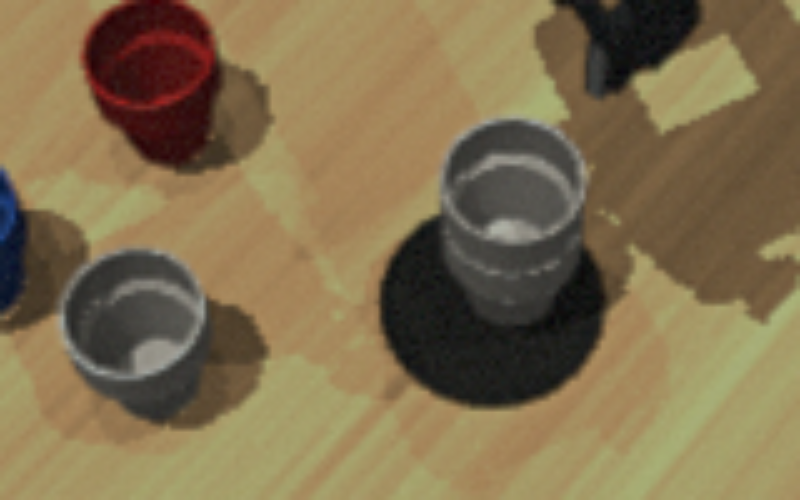

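Crop: the full cup sits in the base at (512,180), rim at about 0.112 m, which is home and upright; spare at (135,320). Going to the spare.

```bash
python3 -m handwheel '[[[-2.8,-2.1,0,0,0,0,8.5],[-2.8,-2.1,0,0,0,0,8.5],[-2.8,-2.1,0,0,0,0,8.5],[-2.8,-2.1,0,0,0,0,8.5],[-2.6,-1.6,1.5,0,0,0,8.5],[0,0,2.5,0,0,0,8.5],[0,0,2.5,0,0,0,8.5],[0,0,0,0,0,0,8.5],[0,0,0,0,0,0,8.5]]]'
python3 - <<'E'
from h import *
go(.528,-.2845,.040,0)
E
```

```text
time_s: 14.22
tool_pos: [0.5264, -0.2822, 0.1579]
eef_rot: [[-0.0, 1.0, -0.001], [1.0, 0.0, 0.002], [0.002, -0.001, -1.0]]
ft_force: [-0.0, -0.2, 0.8]
gripper_width: 0.995
grip_force: 0.0
t 14.22 q [-0.68, 0.2, 1.75, 0.0, 1.19, -0.68] tcp [0.5264, -0.2822, 0.1579] F [-0.0, -0.2, 0.8] w 0.995 g 0.0
shift cm [-0.26, 0.18, 11.79] rot [-0.001, -0.002, 0.0]
```

```bash
python3 -m handwheel '[[[-0.2,0.1,2.5,0,0,0,8.5],[0,0,2.5,0,0,0,8.5],[0,0,2.5,0,0,0,8.5],[0,0,2.5,0,0,0,8.5],[0,0,1.8,0,0,0,8.5],[0,0,0,0,0,0,8.5],[0,0,0,0,0,0,8.5]]]'
python3 -m handwheel '[[[0,0,0,0,0,0,7.5],[0,0,0,0,0,0,5.5],[0,0,0,0,0,0,5.5],[0,0,0,0,0,0,5.5],[0,0,0,0,0,0,5.5],[0,0,0,0,0,0,5.5],[0,0,0,0,0,0,5.5],[0,0,0,0,0,0,5.5]]]' 60
python3 -m handwheel '[[[0,0,-1,0,0,0,5.5],[0,0,-2,0,0,0,5.5],[0,0,-3,0,0,0,5.5],[0,0,-4,0,0,0,5.5],[0,0,-4,0,0,0,5.5],[0,0,-4,0,0,0,5.5],[0,0,-2,0,0,0,5.5],[0,0,0,0,0,0,5.5]]]'
python3 - <<'E'
from h import *
p,d,P=grab("scene"); s=st(); t=s["tool_pos"]
print("held",cup(P,t[0],t[1],t[2]-.042,fixz=True))
Q=P[(np.hypot(P[...,0]-t[0],P[...,1]-t[1])<.03)&(P[...,2]>t[2]-.08)&(P[...,2]<t[2]+.01)]; print(np.percentile(Q[:,2]-t[2],[0,1,3]))
go(.6275,-.1435,.235,0)
E
```

```text
time_s: 14.8
tool_pos: [0.5292, -0.2849, 0.0423]
eef_rot: [[-0.001, 1.0, 0.002], [1.0, 0.001, -0.0], [-0.0, 0.002, -1.0]]
ft_force: [0.1, -0.1, 2.1]
gripper_width: 0.993
grip_force: 0.0
time_s: 15.47
tool_pos: [0.5302, -0.2864, 0.0443]
eef_rot: [[-0.001, 1.0, 0.005], [1.0, 0.001, -0.003], [-0.003, 0.005, -1.0]]
ft_force: [-0.5, 0.5, 7.3]
gripper_width: 0.726
grip_force: 65.9
time_s: 16.13
tool_pos: [0.5306, -0.2867, 0.2497]
eef_rot: [[-0.001, 1.0, 0.012], [1.0, 0.001, -0.008], [-0.008, 0.012, -1.0]]
ft_force: [0.5, -0.7, 0.2]
gripper_width: 0.729
grip_force: 65.5
t 16.18 q [-0.68, 0.12, 1.68, 0.0, 1.34, -0.68] tcp [0.5294, -0.2857, 0.2458] F [0.7, -0.2, -1.9] w 0.727 g 65.5
held (array([ 0.5344, -0.2839,  0.2038]), 280)
[-0.04131503 -0.03937699 -0.0375115 ]
t 16.18 q [-0.68, 0.12, 1.68, 0.0, 1.34, -0.68] tcp [0.5294, -0.2857, 0.2458] F [0.7, -0.2, -1.9] w 0.727 g 65.5
shift cm [14.22, 9.81, 1.09] rot [0.007, 0.004, 0.001]
```

```bash
python3 -m handwheel '[[[1.5,1,0,0.007,0.004,0,5.5],[2.8,2,0,0,0,0,5.5],[3,2,0,0,0,0,5.5],[3,2,0,0,0,0,5.5],[2.2,1.6,1,0,0,0,5.5],[1.4,1,2,0,0,0,5.5],[0,0,2,0,0,0,5.5],[0,0,0,0,0,0,5.5],[0,0,0,0,0,0,5.5]]]'
python3 - <<'E'
from h import *
p,d,P=grab("scene"); s=st(); t=s["tool_pos"]
print("held",cup(P,t[0],t[1],t[2]-.042,fixz=True),rim(P,.629,-.1436,.098,.122,R=.045),cup(P,.628,-.143,.035,fixz=True))
print(np.round(s["eef_rot"],3).tolist())
E
```

```text
time_s: 16.93
tool_pos: [0.622, -0.1447, 0.1884]
eef_rot: [[-0.001, 1.0, -0.011], [1.0, 0.001, 0.007], [0.007, -0.011, -1.0]]
ft_force: [0.1, 1.0, -0.7]
gripper_width: 0.726
grip_force: 65.6
t 16.98 q [-0.41, 0.26, 1.61, 0.0, 1.27, -0.41] tcp [0.623, -0.1456, 0.1904] F [-0.5, 0.2, -0.7] w 0.724 g 65.6
held (array([ 0.6246, -0.1443,  0.1484]), 291) (array([ 0.6294, -0.1441,  0.0306]), 170, 0.108) (array([ 0.6313, -0.1469,  0.035 ]), 317)
[[-0.0, 1.0, -0.008], [1.0, 0.0, 0.005], [0.005, -0.008, -1.0]]
```

```bash
python3 -m handwheel '[[[0,0.55,0.5,-0.007,-0.004,0,5.5],[0,0,1.5,0,0,0,5.5],[0,0,0,0,0,0,5.5],[0,0,0,0,0,0,5.5]]]'
python3 - <<'E'
from h import *
p,d,P=grab("scene"); s=st(); t=s["tool_pos"]
print("held",cup(P,t[0],t[1],t[2]-.042,fixz=True))
E
```

```text
time_s: 17.32
tool_pos: [0.629, -0.1459, 0.1713]
eef_rot: [[0.0, 1.0, 0.001], [1.0, -0.0, 0.0], [0.0, 0.001, -1.0]]
ft_force: [-0.3, -0.6, -1.9]
gripper_width: 0.724
grip_force: 65.7
t 17.37 q [-0.4, 0.29, 1.62, 0.0, 1.23, -0.4] tcp [0.6294, -0.1461, 0.172] F [-0.1, -0.1, -0.8] w 0.726 g 65.7
held (array([ 0.6319, -0.1453,  0.13  ]), 283)
```

Within 2 mm. Trimming and inserting.

```bash
python3 -m handwheel '[[[0.05,-0.15,1,0,0,0,5.5],[0,0,1.5,0,0,0,5.5],[0,0,1.5,0,0,0,5.5],[0,0,1,0,0,0,5.5],[0,0,0.6,0,0,0,5.5],[0,0,0,0,0,0,5.5]]]'
```

```text
time_s: 17.87
tool_pos: [0.6269, -0.1447, 0.1136]
eef_rot: [[-0.0, 1.0, -0.001], [1.0, 0.0, 0.001], [0.001, -0.001, -1.0]]
ft_force: [-0.1, 0.8, -1.3]
gripper_width: 0.728
grip_force: 65.7
```

```bash
python3 -m handwheel '[[[0,0,0,0,0,0,6.5],[0,0,0,0,0,0,8.5],[0,0,0,0,0,0,8.5],[0,0,0,0,0,0,8.5],[0,0,0,0,0,0,8.5],[0,0,-3,0,0,0,8.5],[0,0,-4,0,0,0,8.5],[0,0,-4,0,0,0,8.5],[0,0,-3,0,0,0,8.5],[0,0,0,0,0,0,8.5]]]'
python3 -m handwheel '[[[3,-3,0,0,0,0,8.5],[3,-3,0,0,0,0,8.5],[3,-3,0,0,0,0,8.5],[3,-3,0,0,0,0,8.5],[3,0,0,0,0,0,8.5],[0,0,0,0,0,0,8.5],[0,0,0,0,0,0,8.5]]]'
python3 - <<'E'
from h import *
st()
p,d,P=grab("scene");q,d,P2=grab("top")
for X in (P,P2):
    print([rim(X,.629,-.1436,a,a+.02,R=.045) for a in (.066,.098,.132)][-1])
    Q=X[np.hypot(X[...,0]-.628,X[...,1]+.143)<.04];Q=Q[Q[:,2]>.12];print(np.percentile(Q[:,2],[90,97,100]))
    m=(X[...,2]<.012)&(np.hypot(X[...,0]-.61,X[...,1]+.15)<.09)
m=(q.max(-1)<60)&m; Q=P2[m]; print("mat",cv2.minEnclosingCircle((Q[:,:2]*1000).astype(np.float32)))
cv2.imwrite("pics/end.png",np.hstack([cv2.resize(p[160:280,230:350],(400,400)),cv2.resize(q[120:240,290:410],(400,400))]))
E
```

```text
time_s: 18.7
tool_pos: [0.6312, -0.1465, 0.2651]
eef_rot: [[-0.001, 1.0, 0.015], [1.0, 0.001, -0.006], [-0.006, 0.015, -1.0]]
ft_force: [1.0, -0.6, 1.0]
gripper_width: 0.996
grip_force: 0.0
time_s: 19.28
tool_pos: [0.5094, 0.0037, 0.2555]
eef_rot: [[-0.003, 1.0, 0.002], [1.0, 0.003, -0.0], [-0.0, 0.002, -1.0]]
ft_force: [-0.2, -0.1, -0.3]
gripper_width: 0.994
grip_force: 0.0
t 19.28 q [-0.22, -0.11, 1.89, 0.0, 1.36, -0.22] tcp [0.5094, 0.0037, 0.2555] F [-0.2, -0.1, -0.3] w 0.994 g 0.0
(array([ 0.6291, -0.1435,  0.0306]), 238, 0.1404)
[0.14312455 0.1439026  0.1453683 ]
(array([ 0.6258, -0.1415,  0.0307]), 177, 0.1432)
[0.14575614 0.1470557  0.15063467]
mat ((624.1953125, -153.939208984375), 53.872684478759766)
```

View pics/end.png

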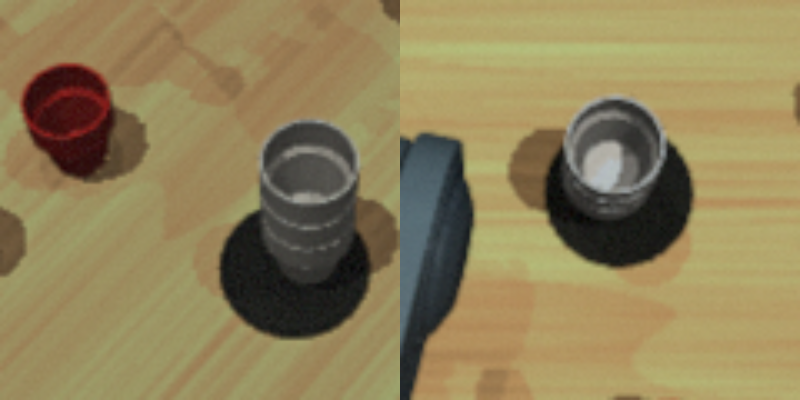

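The final crops show all three beakers in one upright stack on the mat (left (308,200), right (613,150)). The rim is at 0.143 m, which is fully home, and the gripper is clear.

```bash
python3 -c "
from workcell import sign_off; print(sign_off())"
```

```text
the job is handed in; nothing more can be done
None
```

The job is handed in at about 19.5 s of the 67 s allowed: all four balls are in the green bin, and the three beakers stand fully nested and upright on the mat, with the gripper clear; I never moved near the can, screwdriver or carton, but took no final position check of them or of the balls.

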